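Show the packer the open bottle and its spray head

TASK

One amber bottle in the compartment tray still has no spray head on its neck: show the packer which one by pointing down at its open mouth with the fingertips two to three centimetres above it, and hold there for two full seconds. Then show her the part that belongs on it: point in the same way, for two full seconds, at the spray head hanging among the other closures in the wooden rack. Only point: touch and move nothing at all, keep the hand a good hand's breadth above the other bottles and closures so that it never points at a wrong one, and finish with the hand drawn back at least 20 cm from both.

Things in the scene. Friction and masses are not known exactly. Their poses are not given: they have to be found in the camera images.
- open_bottle_mouth (a point): The open bottle: round amber glass, blank white label, 48 mm wide, 110 mm tall, ending in a bare threaded neck 19 mm wide with nothing on it. Stands loose in any one of the tray's six compartments. This point: centre of its mouth, on the rim, 116 mm above the work surface; z is up. The bottles around it rise 24 mm above its mouth, so spread fingers may strike them: close the fingers first.
- spray_head_top (a point): The loose spray head: bright metal mist sprayer, 36 mm tall, stepped: ribbed collar 23 mm wide, 19 mm step, then a 14 mm wide push button, the same as on the finished bottles. Its thin tube hangs through a hole in the rack and its collar rests on the rack's top board; any of the four places. This point: centre of the button's top, 146 mm above the work surface; z is up.
- tray: Open plywood tray, fixed, 164 x 228 mm, walls 34 mm high, six compartments: two rows along its x (76 mm apart), three along its y (72 mm apart), one bottle in each. Origin: centre of its underside, on the work surface; turned up to 0.4 rad. It may be on the robot's left or right, the rack on the other side.
- rack: Closure rack, fixed: wooden stand 70 x 250 mm, 110 mm tall, with four closures hanging in one row along its y, 56 mm apart, in any order. Origin: centre of its underside, on the work surface; turned up to 0.4 rad.
- finished_bottle1_top (a point): A finished bottle in the tray: the same amber bottle with a metal spray head screwed on, 134 mm tall. This point is the centre of its top, 140 mm above the work surface. To be left alone.
- finished_bottle2_top (a point): A finished bottle in the tray: the same amber bottle with a metal spray head screwed on, 134 mm tall. This point is the centre of its top, 140 mm above the work surface. To be left alone.
- finished_bottle3_top (a point): A finished bottle in the tray: the same amber bottle with a metal spray head screwed on, 134 mm tall. This point is the centre of its top, 140 mm above the work surface. To be left alone.
- finished_bottle4_top (a point): A finished bottle in the tray: the same amber bottle with a metal spray head screwed on, 134 mm tall. This point is the centre of its top, 140 mm above the work surface. To be left alone.
- finished_bottle5_top (a point): A finished bottle in the tray: the same amber bottle with a metal spray head screwed on, 134 mm tall. This point is the centre of its top, 140 mm above the work surface. To be left alone.
- dropper_top (a point): Another closure in the rack, a dropper: ribbed metal collar 23 mm wide with a round-ended black rubber bulb on it, 44 mm tall above the rack's top board, glass pipette below. This point is the centre of its top, 154 mm above the work surface. To be left alone.
- lotion_pump_top (a point): Another closure in the rack, a lotion pump: ribbed metal collar, thin neck and a flat round head with a spout sticking out 31 mm sideways, 38 mm tall above the board. This point is the centre of its top, 148 mm above the work surface. To be left alone.
- screw_cap_top (a point): Another closure in the rack, a plain screw cap: a smooth flat metal cylinder 25 mm wide, 18 mm tall above the board. This point is the centre of its top, 128 mm above the work surface. To be left alone.
There are look-alikes about, which are no part of the job. Leave any green, purple or yellow look-alike of the part that bears open_bottle_mouth alone.

How it is judged:
By the outcome, as a careful person would: the job done as asked, in the order asked, and still so for the second after the job is handed in, with the robot touching nothing.
It also fails if it takes over 48 s, if anything falls off the work surface, if the arm or the gripper's body presses on something with over 40 N, if the wrist force passes 120 N, or if a joint passes its speed limit or range.

ROBOT

A 7-joint arm with a two-finger parallel gripper is mounted at the origin on the work surface. World frame = base frame: x ahead of the robot, y to its left, z up, the work surface at z = 0. Lengths are in m, angles in rad, forces in N, time in s.
With the tool pointing down it reaches from about 0.425 to 1.025 m from the base axis. Payload 9.4 kg.
Tool frame: the origin (TCP) lies at the very end of the fingers, on their centre line; the grasp point (between the pads) lies 19 mm behind it (bot.tcp_to_grasp is the z of the grasp point in the tool frame, in m); z points along the fingers, y is the direction in which the jaws open and shut (so a half turn about z gives the same grasp; the last joint's range is limited). The gripper opens to 85 mm and grips with 20 to 120 N. Pads are 22 mm wide; open, the fingers measure 114 mm over their backs; the gripper's body (76 mm by 85 mm) begins 54 mm behind the grasp point. The pads swing forward as they close: fully open they stand 13 mm farther back than shut.
Start: joints at [-1.261, 0.599, -0.003, 1.599, 0.002, 0.943, -0.08], TCP at [0.273, 0.671, 0.231] pointing down, gripper open.
Joint ranges: [-2.57, 2.57], [-0.35, 1.97], [-1.29, 1.29], [0.11, 2.56], [-1.05, 4.19], [0.11, 1.86], [-2.63, 2.63]. Speed limits (rad/s): [2.22, 2.22, 3.01, 3.01, 3.14, 3.14, 3.14].

INTERFACE

Orientations are given as a rotation vector (axis times angle).
In Python, from rig import bot, vision, job gives the robot as it stands. The module is installed in compiled form; this text tells all that it offers.
- The arm moves only by the shell command python3 -m crank 'ROWS' [FORCE]. ROWS is JSON, a list of rows, each a list of 7 numbers: the gripper's target within -1 to 1 (fully open at 1, half-way at 0, shut at -1), then the shift along the tool's x, y, z in cm, then the turn, a rotation vector about the tool's x, y, z in degrees. In form: [[claw, dx, dy, dz, ax, ay, az], ...]. A call has exactly 10 rows; each row is the pose to reach, as a shift and turn from the pose commanded when the call began, along the tool's axes at that moment; what a row does not reach only later rows make up. A row lasts 1/12 s, in which the tool goes at most 41.7 mm and 7.16 degrees, less where a joint would pass 70% of its speed; a pose out of reach is approached as far as the arm can. A call with a gripper value outside its range is refused whole. The fingers move at their own pace and stop on an object; FORCE is the grip in N (left out, the last holds). Time passes only in rows, so rows that repeat a pose let the fingers close, or fill a call up. It gives the time, the measured TCP pose, the force and the opening at its end, in the units of the state.
- bot.get_state(): the state, without advancing time (a new reading comes with each control period).
- vision.grab_frame(name): name is "side" or "top" or "wrist"; returns a dict with "image" (384x512x3 uint8, red, green, blue), "z_map" (384x512 float32, m along the optical axis (not along the pixel's ray), 0 where there is no reading), "fx", "fy", "cx", "cy" (pixels), "T" (4x4, takes a point from camera to world coordinates); the wrist camera has in their place "hand_eye" (4x4, takes a point from camera to tool coordinates, whose origin is the TCP and whose axes are the flange's). Camera axes: x right, y up, looking along -z (the intrinsics and any distortion apply to the point x, -y, -z); pixel columns grow to the right and rows downward; lengths in m; the calibration is good to about 2 mm. A picture is of the moment at which its call begins: read the wrist's pose just before it.
- job.hand_in(): hands the job in, once; it reports no verdict.
The state is a dict: "time_s": time; "joint_pos": joint angles; "joint_velocities": joint speeds; "effort": joint torques, N m; "ee_pos": TCP position; "orientation": TCP orientation; "force": force on the tool from outside, world axes, zero at the start; "wrist_torque": the same for the moment, N m; "width": finger opening in m.
Only numpy, scipy, OpenCV 4.12 (cv2) and the standard library are available. Lean on these libraries where they do the work, as an engineer would, in place of code of your own. Each camera call takes 0.05 s, during which the arm holds its last target.

## Working session

There is one attempt and no reset: what is moved stays moved. The work goes in short steps, Python scripts to look and compute and a shell command to move; the robot and the scene stay as the last step left them, time stands still between calls to the robot, and variables do not carry over. Pictures are saved under pics/ and viewed, and the job is handed in when it is done.

```bash
mkdir -p pics; python3 - <<'E'
from rig import bot, vision
import cv2,numpy as np
s=bot.get_state();print(s)
for n in ["side","top"]:
    f=vision.grab_frame(n);print(n,f['fx'],f['fy'],f['cx'],f['cy'],[k for k in f]);print(np.round(f['T'],4))
    cv2.imwrite(f'pics/{n}0.png',cv2.resize(f['image'][:,:,::-1],None,fx=1.5,fy=1.5))
    np.savez(f'{n}0.npz',**f)
E
```

```text
{'time_s': 0.0, 'joint_pos': array([-1.26068449,  0.600165  , -0.00255042,  1.60010299,  0.00180995,
        0.94290543, -0.07978105]), 'joint_velocities': array([-3.13566810e-03, -6.57889239e-05,  3.82999238e-04,  2.46999026e-04,
       -4.05718939e-04,  2.78295088e-03, -1.47143258e-03]), 'effort': array([-2.34378149e-04, -7.76430345e+01,  1.56475604e+00, -2.58006370e+01,
        1.23525871e-02,  8.92144279e-03,  3.03479328e-05]), 'ee_pos': array([0.27333662, 0.67100294, 0.23039765]), 'orientation': array([-6.03653972e-01, -3.08289109e+00,  2.46741760e-03]), 'force': array([-0.08974419,  0.1810175 , -0.02481296]), 'wrist_torque': array([ 0.02771201, -0.00242298, -0.01608554]), 'width': 0.08539803697638589}
side 387.2771382531748 387.2771382531748 256.25107800168945 196.2143508205168 ['image', 'z_map', 'fx', 'fy', 'cx', 'cy', 'T']
[[ 0.8755  0.3356 -0.3478  0.3042]
 [-0.4833  0.6009 -0.6367 -0.5242]
 [-0.0047  0.7254  0.6883  0.7033]
 [ 0.      0.      0.      1.    ]]
top 441.1457935816024 441.1457935816024 256.83650528695273 191.68506319958178 ['image', 'z_map', 'fx', 'fy', 'cx', 'cy', 'T']
[[-7.1000e-03  9.9760e-01 -6.8700e-02  5.1450e-01]
 [-1.0000e+00 -7.1000e-03 -0.0000e+00 -8.8000e-03]
 [-5.0000e-04  6.8700e-02  9.9760e-01  1.1385e+00]
 [ 0.0000e+00  0.0000e+00  0.0000e+00  1.0000e+00]]
```

View pics/side0.png

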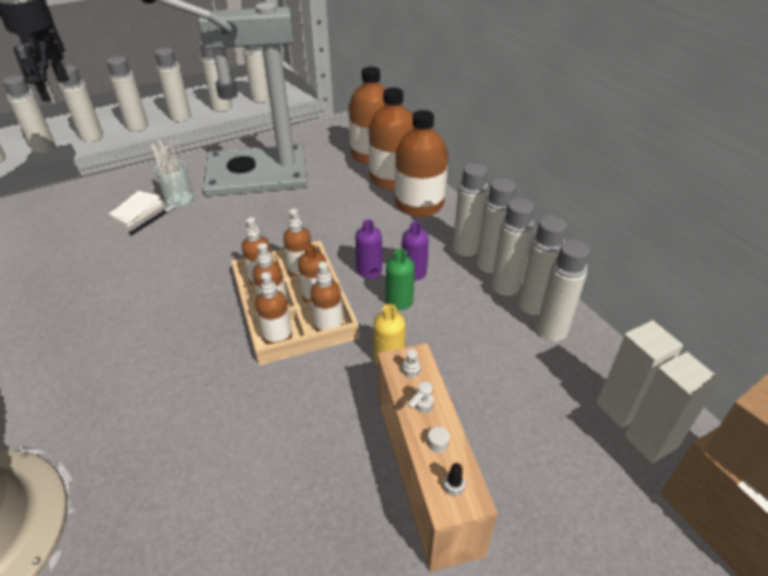

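View pics/top0.png

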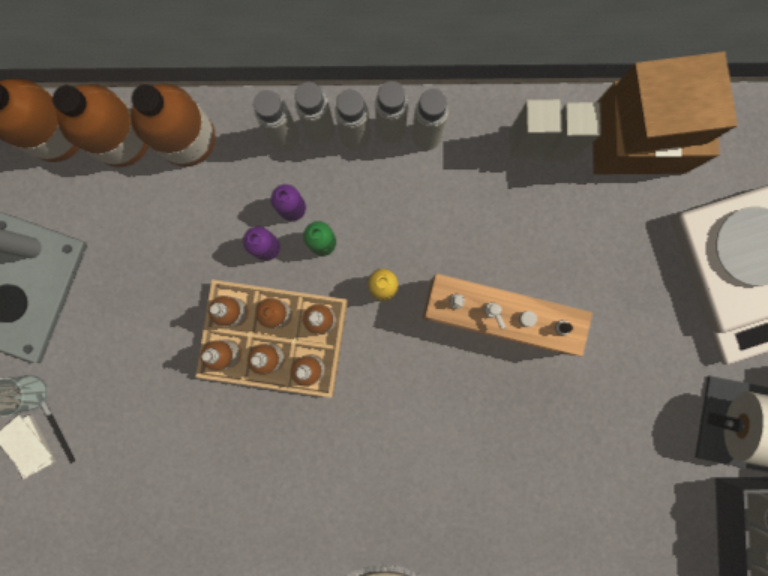

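The open bottle is the far-row middle one (top view ≈(272,313) in the 1.5x picture). The spray head is at the rack's left end (≈(458,301)). I'll enlarge both.

```bash
cat > h.py <<'E'
import numpy as np
def ray(f,u,v):
    d=np.array([(u-f['cx'])/f['fx'],-(v-f['cy'])/f['fy'],-1.]);T=f['T'];return T[:3,3],T[:3,:3]@d
def onz(f,u,v,z):
    o,d=ray(f,u,v);return o+d*(z-o[2])/d[2]
def proj(f,p):
    T=f['T'];c=T[:3,:3].T@(np.array(p)-T[:3,3]);return f['cx']+f['fx']*c[0]/-c[2], f['cy']-f['fy']*c[1]/-c[2]
E
python3 - <<'E'
import numpy as np,cv2
t=np.load('top0.npz');s=np.load('side0.npz')
def cr(f,x,y,w,h,k): return cv2.resize(f['image'][y:y+h,x:x+w,::-1],None,fx=k,fy=k,interpolation=cv2.INTER_CUBIC)
a=cr(t,128,185,104,80,7);b=cr(t,280,180,116,60,6)
c=cr(s,150,130,90,115,5);d=cr(s,245,225,90,115,5)
cv2.imwrite('pics/a.png',a);cv2.imwrite('pics/b.png',b);cv2.imwrite('pics/cd.png',np.hstack([c[:,:400],d[:,:400]]))
E
```

```text
(no output)
```

View pics/a.png

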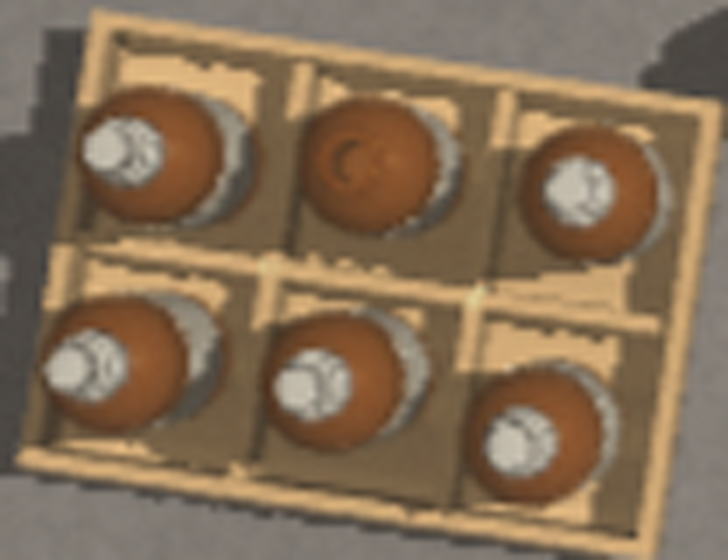

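View pics/b.png

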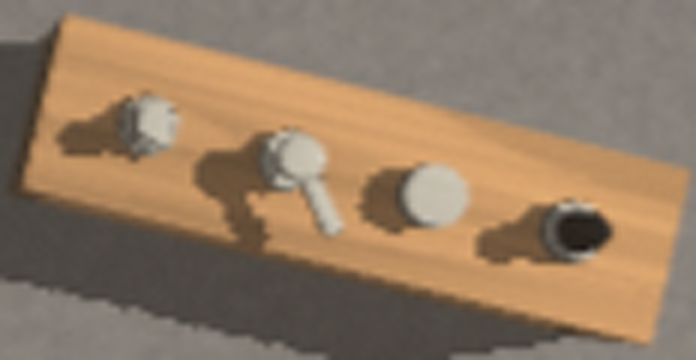

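View pics/cd.png

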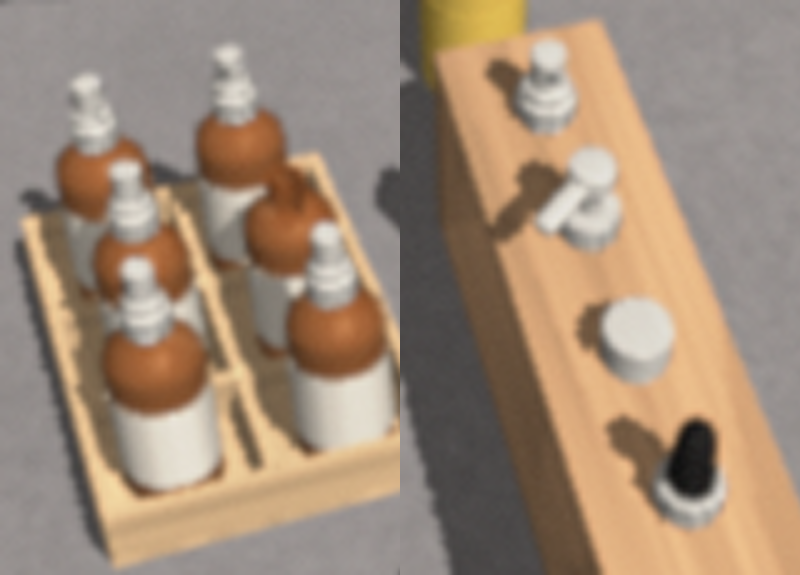

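```bash
python3 - <<'E'
import numpy as np
from h import *
from scipy.spatial.transform import Rotation as R
t=np.load('top0.npz');s=np.load('side0.npz')
def tri(a,b):
    (o1,d1),(o2,d2)=ray(t,*a),ray(s,*b)
    k=np.linalg.lstsq(np.c_[d1,-d2],o2-o1,rcond=None)[0];p,q=o1+k[0]*d1,o2+k[1]*d2
    return (p+q)/2,np.linalg.norm(p-q)
for n,a,b,z in [('mouth',(178.0,207.5),(207.4,165),.116),('spray',(305.8,199.9),(274.3,234.6),.146)]:
    print(n,onz(t,*a,z).round(4),onz(s,*b,z).round(4),tri(a,b))
    u,v=map(round,a);print('depth z',[onz(t,u,v,0)[2] or (lambda o,d:(o+d*t['z_map'][v,u]).round(3))(*ray(t,u,v))])
# finished tops
for u,v in [(105,145),(575,190),(68,368),(297,385),(510,440)]:
    print('fin',onz(t,128+(u+.5)/7-.5,185+(v+.5)/7-.5,.14).round(3))
for n,u,v,z in [('pump',300,157,.148),('cap',435,195,.128),('drop',585,230,.154)]:
    print(n,onz(t,280+u/6,180+v/6,z).round(3))
M=R.from_rotvec([-6.03653972e-01,-3.08289109,2.4674e-03]).as_matrix();print(M.round(4))
E
```

```text
mouth [0.5495 0.1742 0.116 ] [0.551  0.1722 0.116 ] (array([0.55051778, 0.17403165, 0.11478943]), np.float64(0.002103386190560021))
depth z [array([0.549, 0.179, 0.089])]
spray [ 0.5635 -0.1189  0.146 ] [ 0.5646 -0.1177  0.146 ] (array([ 0.56364833, -0.11884502,  0.14761591]), np.float64(0.00043564977048284547))
depth z [array([ 0.563, -0.119,  0.146])]
fin [0.554 0.25  0.14 ]
fin [0.539 0.098 0.14 ]
fin [0.483 0.261 0.14 ]
fin [0.477 0.188 0.14 ]
fin [0.459 0.119 0.14 ]
pump [ 0.549 -0.173  0.148]
cap [ 0.535 -0.227  0.128]
drop [ 0.521 -0.277  0.154]
[[-9.262e-01  3.772e-01 -5.000e-04]
 [ 3.772e-01  9.261e-01 -1.500e-03]
 [-1.000e-04 -1.600e-03 -1.000e+00]]
```

```bash
cat >> h.py <<'E'
from scipy.spatial.transform import Rotation as R
def shift(st,target):
    M=R.from_rotvec(st['orientation']).as_matrix();return (M.T@(np.array(target)-st['ee_pos'])*100).round(2)
E
python3 - <<'E'
import numpy as np
from h import *
from rig import bot
P=[]
for n in('top0','side0'):
    f=np.load(n+'.npz');z=f['z_map'];v,u=np.mgrid[:384,:512]
    d=np.stack([(u-f['cx'])/f['fx'],-(v-f['cy'])/f['fy'],-np.ones(u.shape)],-1)*z[...,None]
    p=(d@f['T'][:3,:3].T+f['T'][:3,3])[z>0];P.append(p)
p=np.vstack(P)
for y in np.arange(.9,-.45,-.1):
    print('y%.1f'%y,*['%5.2f'%(q[:,2].max()) if len(q:=p[(abs(p[:,0]-x)<.05)&(abs(p[:,1]-y)<.05)]) else '  .  ' for x in np.arange(0,.9,.1)])
st=bot.get_state();M=R.from_rotvec(st['orientation']).as_matrix()
print(shift(st,[.29,.42,.33]),shift(st,[.55,.1735,.30]))
E
```

```text
y0.9   .     .     .     .     .     .     .     .     .  
y0.8   .    0.00  0.00  0.00  0.00  0.00  0.00  0.00  0.00
y0.7   .    0.00  0.41  0.40  0.00  0.03  0.03  0.02  0.00
y0.6   .    0.01  0.40  0.41  0.40  0.40  0.37  0.35  0.20
y0.5   .    0.01  0.01  0.01  0.01  0.02  0.03  0.03  0.20
y0.4   .    0.01  0.01  0.01  0.01  0.01  0.01  0.01  0.20
y0.3   .    0.01  0.01  0.01  0.04  0.14  0.14  0.01  0.20
y0.2 -0.00  0.01  0.01  0.01  0.04  0.14  0.14  0.11  0.18
y0.1  0.01  0.02  0.01  0.01  0.12  0.14  0.12  0.11  0.18
y0.0   .    0.08  0.01  0.01  0.01  0.01  0.12  0.01  0.18
y-0.1  0.03  0.05  0.01  0.01  0.01  0.12  0.15  0.01  0.18
y-0.2   .    0.01  0.01  0.01  0.01  0.15  0.15  0.01  0.16
y-0.3   .    0.01  0.01  0.01  0.01  0.16  0.12  0.01  0.16
y-0.4   .    0.01  0.01  0.01  0.01  0.01  0.01  0.01  0.22
[-11.01 -22.64  -9.92] [-44.39 -35.66  -6.89]
```

The press stands at x≥0.35, y≈0.6, so the hand goes in toward the base first and rises while the fingers shut.

```bash
python3 -m crank '[[-1,-0.9,-2.6,-1.1,0,0,0],[-1,-1.8,-5.2,-2.2,0,0,0],[-1,-2.7,-7.8,-3.3,0,0,0],[-1,-3.6,-10.4,-4.4,0,0,0],[-1,-4.5,-13,-5.5,0,0,0],[-1,-5.4,-15.6,-6.6,0,0,0],[-1,-6.3,-18.2,-7.7,0,0,0],[-1,-7.2,-20.8,-8.8,0,0,0],[-1,-8.2,-23.6,-10,0,0,0],[-1,-8.2,-23.6,-10,0,0,0]]'; python3 - <<'E'
from h import *
from rig import bot
st=bot.get_state();print(st['time_s'],st['ee_pos'],st['width'],shift(st,[.55,.1735,.32]))
E
```

```text
time_s: 0.93
ee_pos: [0.261, 0.4171, 0.3331]
orientation: [0.609, 3.081, -0.0]
force: [0.5, -0.0, -0.7]
width: 0.0003
0.9333 [0.26101091 0.41706412 0.3331369 ] 0.0002911884491990761 [-35.99 -11.53   1.35]
```

```bash
python3 -m crank '[[-1,-2,-0.6,0,0,0,0],[-1,-5,-1.6,0,0,0,0],[-1,-8.5,-2.7,0,0,0,0],[-1,-12,-3.8,0,0,0,0],[-1,-15.5,-5,0,0,0,0],[-1,-19,-6.1,0,0,0,0],[-1,-22.5,-7.2,0,0,0,0],[-1,-26,-8.3,0,0,0,0],[-1,-29,-9.3,0,0,0,0],[-1,-31,-9.9,0,0,0,0]]' >/dev/null; python3 -m crank '[[-1,-2,-0.6,1,0,0,0],[-1,-4,-1.2,1.3,0,0,0],[-1,-5,-1.6,1.3,0,0,0],[-1,-5,-1.6,1.3,0,0,0],[-1,-5,-1.6,1.3,0,0,0],[-1,-5,-1.6,1.3,0,0,0],[-1,-5,-1.6,1.3,0,0,0],[-1,-5,-1.6,1.3,0,0,0],[-1,-5,-1.6,1.3,0,0,0],[-1,-5,-1.6,1.3,0,0,0]]'; python3 - <<'E'
from h import *
from rig import bot,vision
import cv2
st=bot.get_state();print(st['time_s'],st['ee_pos'],st['orientation'],shift(st,[.55,.1735,.141]))
M=R.from_rotvec(st['orientation']).as_matrix();T=np.eye(4);T[:3,:3]=M;T[:3,3]=st['ee_pos']
f=vision.grab_frame('wrist');f=dict(f);f['T']=T@f['hand_eye'];np.savez('w1.npz',**f)
print(f['fx'],f['T'].round(3),proj(f,[.55,.1735,.116]),proj(f,[.564,-.1185,.146]))
cv2.imwrite('pics/w1.png',cv2.resize(f['image'][:,:,::-1],None,fx=1.5,fy=1.5))
E
```

```text
time_s: 2.6
ee_pos: [0.5501, 0.1801, 0.3185]
orientation: [0.602, 3.083, 0.0]
force: [0.7, 0.7, -0.7]
width: -0.0002
2.6 [0.5501384  0.18012412 0.31849108] [6.02492723e-01 3.08309416e+00 4.12682790e-04] [-0.23 -0.62 17.75]
315.0678308393122 [[ 0.378 -0.893 -0.244  0.489]
 [ 0.926  0.365  0.098  0.206]
 [ 0.001 -0.263  0.965  0.461]
 [ 0.     0.     0.     1.   ]] (np.float64(246.42852517219202), np.float64(168.7993087877214)) (np.float64(10.426538815507001), np.float64(282.0057191018734))
```

View pics/w1.png

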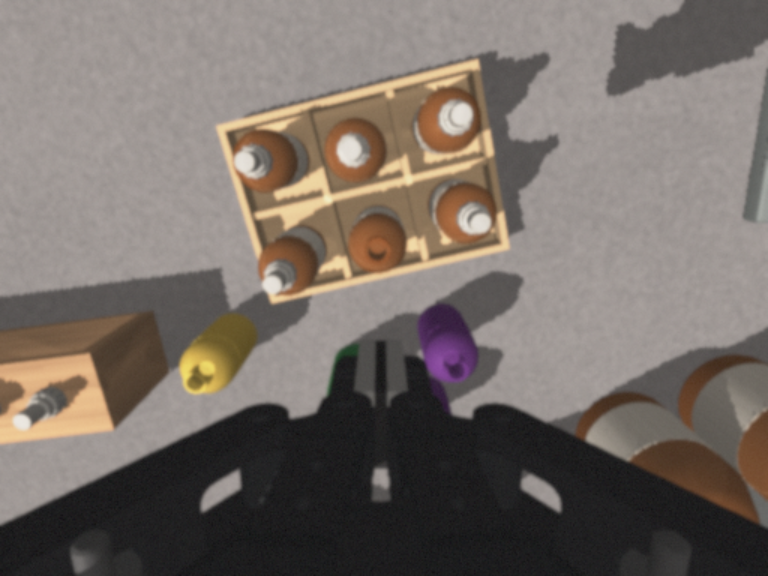

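```bash
python3 - <<'E'
from h import *
from rig import bot
w=np.load('w1.npz');st=bot.get_state()
print(st['joint_velocities'].round(4),st['ee_pos'])
print('tcp px',np.array(proj(w,st['ee_pos']))*1.5)
print(onz(w,251.0,164.3,.116).round(4), 'spray',onz(w,22/1.5,423/1.5,.146).round(4))
t=np.load('top0.npz');print(proj(t,[.55,.1735,.116]))
# closed form: intersect all three rays
for pts in ([('top0',178,207.5),('side0',207.4,165),('w1',251,164.3)],):
    A=np.zeros((3,3));b=np.zeros(3)
    for n,u,v in pts:
        o,d=ray(np.load(n+'.npz'),u,v);d/=np.linalg.norm(d);Q=np.eye(3)-np.outer(d,d);A+=Q;b+=Q@o
    print(np.linalg.solve(A,b))
for u,v,z,n in [(252,160,.14,'f'),(350,150,.14,'f'),(459,117,.14,'f'),(478,218,.14,'f'),(274,281,.14,'f')]:
    print(n,onz(w,u/1.5,v/1.5,z).round(3))
E
```

```text
[ 0.0015  0.0039  0.0013 -0.0019 -0.0017  0.0004  0.001 ] [0.55019664 0.17997243 0.3184489 ]
tcp px [375.71620199 368.19856231]
[0.5472 0.1801 0.116 ] spray [ 0.5658 -0.1141  0.146 ]
(np.float64(178.30195083835986), np.float64(207.28040487583854))
[0.55022249 0.17739134 0.11078032]
f [0.459 0.128 0.14 ]
f [0.478 0.19  0.14 ]
f [0.485 0.263 0.14 ]
f [0.551 0.253 0.14 ]
f [0.539 0.106 0.14 ]
```

```bash
python3 -m crank '[[-1,-0.2,-0.5,1,0,0,0],[-1,-0.2,-0.5,2.5,0,0,0],[-1,-0.2,-0.5,4,0,0,0],[-1,-0.2,-0.5,5.5,0,0,0],[-1,-0.2,-0.5,7,0,0,0],[-1,-0.2,-0.5,8.5,0,0,0],[-1,-0.2,-0.5,10,0,0,0],[-1,-0.2,-0.5,11,0,0,0],[-1,-0.2,-0.5,11.8,0,0,0],[-1,-0.2,-0.5,11.8,0,0,0]]'; python3 - <<'E'
from h import *
from rig import bot,vision
import cv2
st=bot.get_state();print(st['time_s'],st['ee_pos'],st['orientation'],shift(st,[.55,.175,.141]))
f=vision.grab_frame('side');np.savez('s2.npz',**f)
p=proj(f,st['ee_pos']);print((np.array(p)-[150,110])*6, (np.array(proj(f,[.55,.175,.116]))-[150,110])*6)
cv2.imwrite('pics/s2.png',cv2.resize(f['image'][110:205,150:260,::-1],None,fx=6,fy=6,interpolation=cv2.INTER_CUBIC))
E
```

```text
time_s: 3.48
ee_pos: [0.5497, 0.1738, 0.1986]
orientation: [-0.604, -3.081, 0.002]
force: [-0.4, 0.0, 1.0]
width: 0.0002
3.4833 [0.54966677 0.1737812  0.19859047] [-6.03578812e-01 -3.08101777e+00  2.40646496e-03] [0.01 0.14 5.76]
[319.48107694 157.88183358] [339.34457287 326.89417724]
```

View pics/s2.png

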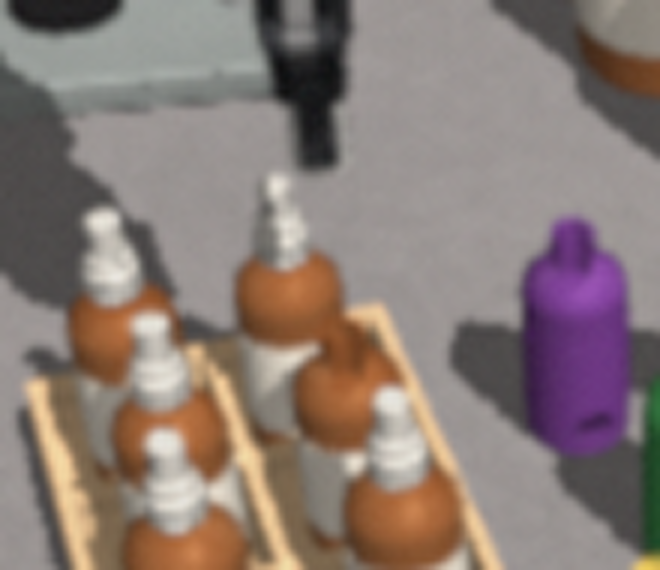

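The tip matches the side calibration within 1 mm, and the mouth sits at about (0.550, 0.174). I'll go straight down to 25 mm above it and hold.

```bash
python3 -m crank '[[-1,0,0,1,0,0,0],[-1,0,0,2,0,0,0],[-1,0,0,3,0,0,0],[-1,0,0,4,0,0,0],[-1,0,0,5,0,0,0],[-1,0,0,5.4,0,0,0],[-1,0,0,5.7,0,0,0],[-1,0,0,5.7,0,0,0],[-1,0,0,5.7,0,0,0],[-1,0,0,5.7,0,0,0]]'; python3 - <<'E'
from h import *
from rig import bot,vision
import cv2
st=bot.get_state();print(st['time_s'],st['ee_pos'],shift(st,[.55,.1743,.141]))
o=[]
for n in('side','top'):
  f=vision.grab_frame(n);x,y=(170,120) if n=='side' else (135,160)
  o.append(cv2.resize(f['image'][y:y+90,x:x+80,::-1],None,fx=5,fy=5,interpolation=cv2.INTER_CUBIC))
cv2.imwrite('pics/s3.png',np.hstack(o))
E
```

```text
time_s: 4.37
ee_pos: [0.5507, 0.1743, 0.1437]
orientation: [0.604, 3.082, 0.001]
force: [0.2, 0.5, 0.1]
width: -0.0002
4.3667 [0.5507027  0.17431204 0.14367725] [ 0.06 -0.03  0.27]
```

View pics/s3.png

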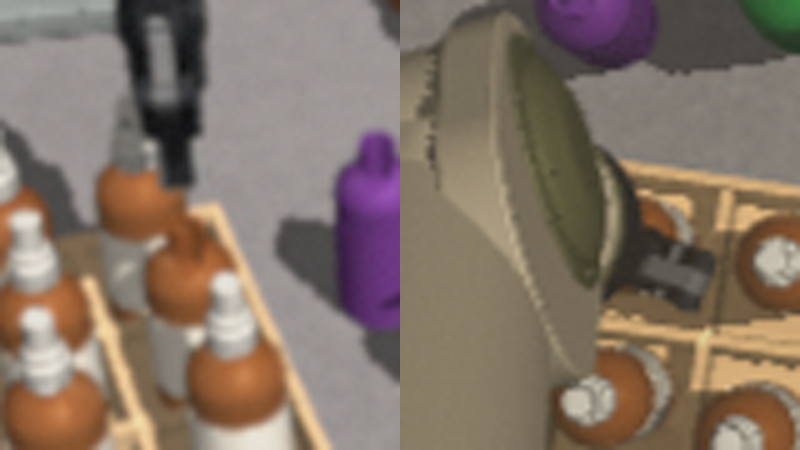

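```bash
for i in 1; do python3 -m crank '[[-1,0,0,0.2,0,0,0],[-1,0,0,0.2,0,0,0],[-1,0,0,0.2,0,0,0],[-1,0,0,0.2,0,0,0],[-1,0,0,0.2,0,0,0],[-1,0,0,0.2,0,0,0],[-1,0,0,0.2,0,0,0],[-1,0,0,0.2,0,0,0],[-1,0,0,0.2,0,0,0],[-1,0,0,0.2,0,0,0]]'; done
for i in 1 2 3; do python3 -m crank '[[-1,0,0,0,0,0,0],[-1,0,0,0,0,0,0],[-1,0,0,0,0,0,0],[-1,0,0,0,0,0,0],[-1,0,0,0,0,0,0],[-1,0,0,0,0,0,0],[-1,0,0,0,0,0,0],[-1,0,0,0,0,0,0],[-1,0,0,0,0,0,0],[-1,0,0,0,0,0,0]]'; done
```

```text
time_s: 5.3
ee_pos: [0.5504, 0.1743, 0.1413]
orientation: [0.604, 3.083, 0.0]
force: [-0.4, 0.1, -0.5]
width: 0.0
time_s: 6.13
ee_pos: [0.5504, 0.1743, 0.1413]
orientation: [0.604, 3.083, -0.0]
force: [-0.1, 0.5, 0.9]
width: -0.0003
time_s: 6.97
ee_pos: [0.5504, 0.1743, 0.1413]
orientation: [0.604, 3.083, 0.0]
force: [-0.2, -0.9, -0.4]
width: -0.0003
time_s: 7.8
ee_pos: [0.5504, 0.1743, 0.1413]
orientation: [0.604, 3.083, 0.0]
force: [0.4, -0.3, 0.8]
width: 0.0
```

```bash
python3 -m crank '[[-1,0,0,-1,0,0,0],[-1,0,0,-3,0,0,0],[-1,0,0,-5.5,0,0,0],[-1,0,0,-8,0,0,0],[-1,0,0,-10.5,0,0,0],[-1,0,0,-13,0,0,0],[-1,0,0,-15.5,0,0,0],[-1,0,0,-17,0,0,0],[-1,0,0,-18,0,0,0],[-1,0,0,-18,0,0,0]]'
python3 -m crank '[[-1,-0.8,-1.8,0,0,0,0],[-1,-2.2,-4.8,0,0,0,0],[-1,-3.6,-7.8,0,0,0,0],[-1,-5,-10.8,0,0,0,0],[-1,-6.4,-13.8,0,0,0,0],[-1,-7.8,-16.8,0,0,0,0],[-1,-9.2,-19.8,0,0,0,0],[-1,-10.6,-22.8,0,0,0,0],[-1,-11.6,-25,0,0,0,0],[-1,-12.3,-26.6,0,0,0,0]]'
python3 -m crank '[[-1,0,0,0,0,0,0],[-1,0,0,0,0,0,0],[-1,0,0,0,0,0,0],[-1,0,0,0,0,0,0],[-1,0,0,2,0,0,0],[-1,0,0,4,0,0,0],[-1,0,0,6,0,0,0],[-1,0,0,8,0,0,0],[-1,0,0,9,0,0,0],[-1,0,0,9,0,0,0]]'
python3 - <<'E'
from h import *
from rig import bot,vision
import cv2
st=bot.get_state();print(st['time_s'],st['ee_pos'],st['orientation'],shift(st,[.564,-.1185,.171]))
f=vision.grab_frame('side')
k=np.array([225,170])
for p in (st['ee_pos'],[.564,-.1185,.146]): print((np.array(proj(f,p))-k)*6)
cv2.imwrite('pics/s4.png',cv2.resize(f['image'][170:270,225:335,::-1],None,fx=6,fy=6,interpolation=cv2.INTER_CUBIC))
E
```

```text
time_s: 8.63
ee_pos: [0.5511, 0.1744, 0.3239]
orientation: [0.603, 3.08, 0.004]
force: [-0.7, 0.2, 0.2]
width: 0.0001
time_s: 9.47
ee_pos: [0.5631, -0.1215, 0.3202]
orientation: [-0.608, -3.081, 0.002]
force: [0.7, -0.5, -0.6]
width: -0.0001
time_s: 10.3
ee_pos: [0.563, -0.1171, 0.2292]
orientation: [-0.6, -3.08, 0.0]
force: [-0.9, 0.4, 1.1]
width: 0.0
10.3 [ 0.56300693 -0.11709452  0.22922186] [-6.00306004e-01 -3.07979862e+00  2.10885022e-04] [-0.17 -0.09  5.82]
[297.75703218 200.00496048]
[295.36841441 389.89701769]
```

View pics/s4.png

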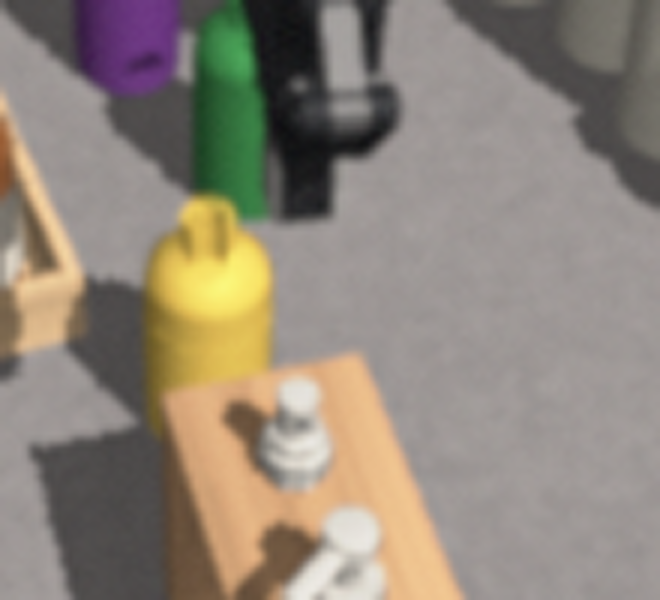

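The tip is directly over the spray head (button at about (300,388), as predicted). I'll go down to 25 mm above it and hold.

```bash
python3 -m crank '[[-1,0,-0.1,1,0,0,0],[-1,0,-0.1,2,0,0,0],[-1,0,-0.1,3,0,0,0],[-1,0,-0.1,4,0,0,0],[-1,0,-0.1,5,0,0,0],[-1,0,-0.1,5.5,0,0,0],[-1,0,-0.1,5.8,0,0,0],[-1,0,-0.1,5.8,0,0,0],[-1,0,-0.1,5.8,0,0,0],[-1,0,-0.1,5.8,0,0,0]]'
for i in 1; do python3 -m crank '[[-1,0,0,0,0,0,0],[-1,0,0,0,0,0,0],[-1,0,0,0,0,0,0],[-1,0,0,0,0,0,0],[-1,0,0,0,0,0,0],[-1,0,0,0,0,0,0],[-1,0,0,0,0,0,0],[-1,0,0,0,0,0,0],[-1,0,0,0,0,0,0],[-1,0,0,0,0,0,0]]'; done
python3 - <<'E'
from h import *
from rig import bot,vision
import cv2
st=bot.get_state();print(st['time_s'],st['ee_pos'],shift(st,[.564,-.1185,.171]))
f=vision.grab_frame('side')
cv2.imwrite('pics/s5.png',cv2.resize(f['image'][170:270,225:335,::-1],None,fx=6,fy=6,interpolation=cv2.INTER_CUBIC))
E
```

```text
time_s: 11.18
ee_pos: [0.5639, -0.1195, 0.1737]
orientation: [0.604, 3.082, 0.0]
force: [0.1, 0.2, -0.1]
width: 0.0002
time_s: 12.02
ee_pos: [0.5636, -0.1194, 0.1733]
orientation: [0.604, 3.083, -0.0]
force: [0.8, -0.1, -0.2]
width: 0.0002
12.0167 [ 0.56362524 -0.11942835  0.17329289] [0.   0.1  0.23]
```

View pics/s5.png

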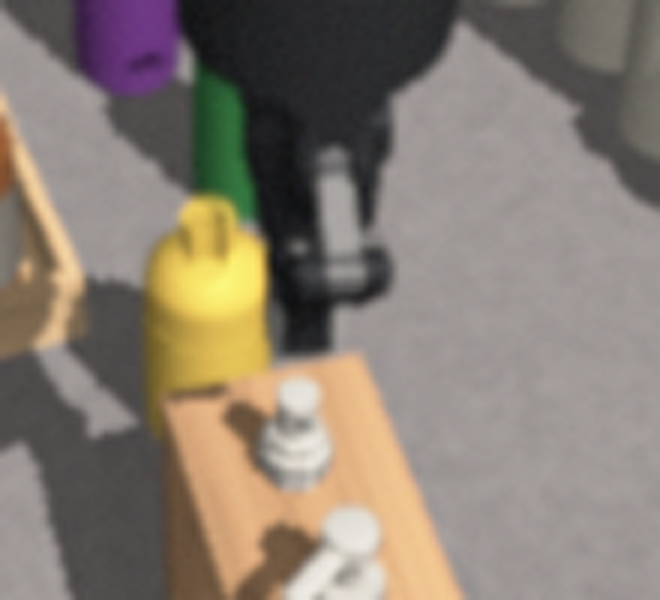

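```bash
python3 -m crank '[[-1,0,0.1,0.2,0,0,0],[-1,0,0.1,0.2,0,0,0],[-1,0,0.1,0.2,0,0,0],[-1,0,0.1,0.2,0,0,0],[-1,0,0.1,0.2,0,0,0],[-1,0,0.1,0.2,0,0,0],[-1,0,0.1,0.2,0,0,0],[-1,0,0.1,0.2,0,0,0],[-1,0,0.1,0.2,0,0,0],[-1,0,0.1,0.2,0,0,0]]'
for i in 1 2 3; do python3 -m crank '[[-1,0,0,0,0,0,0],[-1,0,0,0,0,0,0],[-1,0,0,0,0,0,0],[-1,0,0,0,0,0,0],[-1,0,0,0,0,0,0],[-1,0,0,0,0,0,0],[-1,0,0,0,0,0,0],[-1,0,0,0,0,0,0],[-1,0,0,0,0,0,0],[-1,0,0,0,0,0,0]]'; done
python3 -m crank '[[-1,0,0,-1,0,0,0],[-1,0,0,-3,0,0,0],[-1,0,0,-5.5,0,0,0],[-1,0,0,-8,0,0,0],[-1,0,0,-10.5,0,0,0],[-1,0,0,-13,0,0,0],[-1,0,0,-15.5,0,0,0],[-1,0,0,-18,0,0,0],[-1,0,0,-19.5,0,0,0],[-1,0,0,-20,0,0,0]]'
python3 -m crank '[[-1,1,-0.2,-0.5,0,0,0],[-1,2.5,-0.5,-1.5,0,0,0],[-1,4,-0.8,-2.5,0,0,0],[-1,5.5,-1,-3.5,0,0,0],[-1,7,-1.3,-4.5,0,0,0],[-1,8.5,-1.6,-5,0,0,0],[-1,9.4,-1.8,-5,0,0,0],[-1,9.4,-1.8,-5,0,0,0],[-1,9.4,-1.8,-5,0,0,0],[-1,9.4,-1.8,-5,0,0,0]]'
python3 - <<'E'
from h import *
from rig import bot,vision
import cv2
st=bot.get_state();p=st['ee_pos'];print(st['time_s'],p,st['joint_velocities'].round(3),[np.linalg.norm(p-q) for q in ([.55,.1745,.116],[.564,-.1185,.146])])
f=vision.grab_frame('side');g=np.load('side0.npz')
cv2.imwrite('pics/s6.png',cv2.resize(f['image'][:,:,::-1],None,fx=1.5,fy=1.5))
d=np.abs(f['image'].astype(int)-g['image']).max(2)
print('changed px tray',(d[140:240,155:237]>40).sum(),'rack',(d[225:375,245:335]>40).sum())
E
```

```text
time_s: 12.9
ee_pos: [0.564, -0.1185, 0.1713]
orientation: [0.604, 3.083, -0.0]
force: [-0.1, -0.0, -0.2]
width: 0.0003
time_s: 13.73
ee_pos: [0.564, -0.1185, 0.1713]
orientation: [0.604, 3.083, -0.0]
force: [-0.1, 0.3, -0.4]
width: 0.0
time_s: 14.57
ee_pos: [0.564, -0.1185, 0.1713]
orientation: [0.604, 3.083, -0.0]
force: [0.2, 0.0, -0.1]
width: -0.0002
time_s: 15.4
ee_pos: [0.564, -0.1185, 0.1713]
orientation: [0.604, 3.083, -0.0]
force: [-1.8, -0.2, -0.0]
width: -0.0
time_s: 16.23
ee_pos: [0.5647, -0.1189, 0.3748]
orientation: [0.603, 3.078, 0.001]
force: [-0.1, -0.4, 0.2]
width: -0.0
time_s: 17.07
ee_pos: [0.4704, -0.0996, 0.4206]
orientation: [-0.603, -3.082, 0.0]
force: [0.6, 1.1, -0.1]
width: 0.0001
17.0667 [ 0.4704009  -0.09964342  0.42064497] [ 0.001  0.01   0.    -0.008  0.001  0.001 -0.002] [np.float64(0.41749154761052704), np.float64(0.29076833319170237)]
changed px tray 31 rack 0
```

View pics/s6.png

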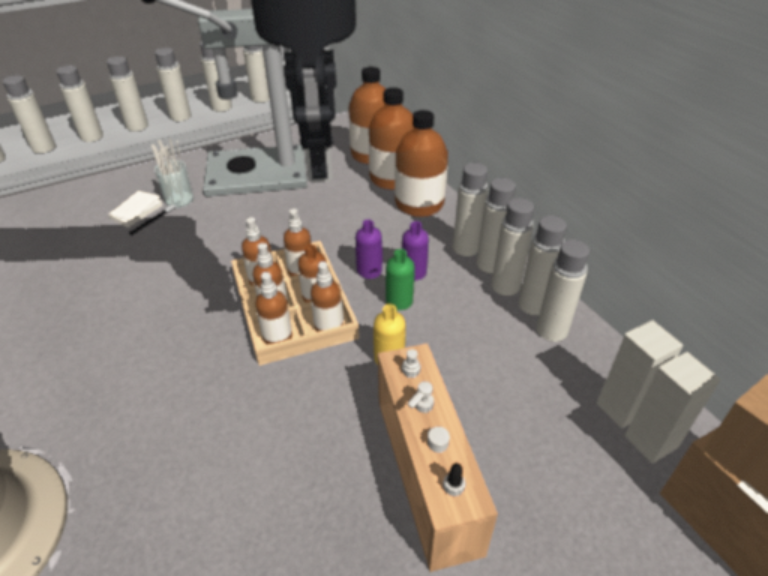

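The hand is drawn back and the tray and rack look as they did at the start. The few changed tray pixels are probably the arm's shadow.

```bash
python3 -c "
from rig import job
print(job.hand_in())"
```

```text
the job is handed in; nothing more can be done
None
```

I pointed at both parts in the order asked, drew the hand back and handed the job in at about 17 s of the 48 s allowed.

- **Open bottle:** it is the middle one in the tray's far row, its mouth at about (0.550, 0.174, 0.116). The closed fingertips held steady about 25 mm above it for just over 2.5 s.
- **Spray head:** it is at the left end of the rack, its top at about (0.564, -0.1185, 0.146). The fingertips held about 25 mm above it for just over 2.5 s.
- **Travel and retreat:** between the two I crossed with the fingertips at about 0.32 m, some 17 cm above the other bottles and closures. The hand finished 42 cm from the bottle mouth and 29 cm from the spray head.
- **Contact:** force readings at the end of each move never rose above noise (under 2 N).
- **Final picture:** nothing in the rack changed. In the tray, 31 pixels changed, probably from the arm's shadow, and the bottles look the same as at the start.
- **Disagreement:** the wrist camera put things about 5 mm further to the left than the top and side cameras. I used the top and side cameras, because the fingertip seen from the side matched its measured position within about 1 mm. The mouth position is therefore good to roughly 2–3 mm.

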